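# Set the orange tablet up on the ratchet-jaw desk stand

### The arm

A 6-joint arm with a two-finger parallel gripper is mounted at the origin on a cart in front of the work surface, level with it; the furniture and walls round the work are solid. World frame = base frame: x ahead of the robot, y to its left, z up, the work surface at z = 0. Lengths are in mm, angles in degrees, forces in N, time in s.
With the tool pointing down it reaches from about 375 to 750 mm from the base axis. Payload 9 kg.
Tool frame: the origin (TCP) lies at the very end of the fingers, on their centre line; the grasp point (between the pads) lies 19 mm behind it; z points along the fingers, y is the line along which they close (so a half turn about z gives the same grasp; the last joint's range is limited). The gripper opens to 85 mm and grips with 20 to 120 N. Pads are 22 mm wide; open, the fingers measure 114 mm over their backs; the gripper's body (76 mm by 85 mm) begins 54 mm behind the grasp point. The pads swing forward as they close: fully open they stand 13 mm farther back than shut.
Start: joints at [-75.556, 5.964, 5.575, 89.605, 0, 77.527], TCP at [271.64, -535.025, 197.331] pointing down, gripper open.
Joint ranges: [-171.21, 171.21], [-48.23, 106.86], [-62.78, 66.21], [-105.2, 120.99], [-86.42, 89.51], [-180, 180]. Speed limits (degrees/s): [127.2, 127.2, 147.25, 180, 180, 180].

### API

Orientations are given as a 3x3 rotation matrix whose columns are the frame's x, y, z axes.
In Python, from bench import readout, viewer, arm gives the robot as it stands.
- The arm moves only by the shell command python3 -m jog 'ROWS'. ROWS is JSON, a list of rows, each a list of 5 numbers: the opening, from 0 (shut) to 1 (fully open), then the shift along the tool's x, y, z in units of 3 cm (1.0 is 3 cm), then the turn about the tool's z in units of 0.1 rad (1.0 is 0.1 rad). In form: [[claw, dx, dy, dz, roll], ...]. A call has 1 to 20 rows; each row shifts and turns the commanded pose from where the row before left it, along the tool's axes as they then stand; what a row does not reach is not made up. A row lasts 1/10 s, in which the tool goes at most 50 mm and 8.59 degrees, less where a joint would pass 70% of its speed; a pose out of reach is approached as far as the arm can. A call with a number of a shift or a turn outside -1 to 1 is refused whole. A call with a gripper value outside its range is refused whole. The fingers move at their own pace and stop on an object; the grip force is fixed at half the most. Time passes only in rows, so rows that do not move let the fingers close. It gives the time, the measured TCP pose, the force, the opening and the grip force at its end, in the units of the state.
- readout.read_state(): the state, without advancing time (a new reading comes with each control period).
- viewer.capture(name): name is "scene" or "side" or "wrist"; returns a dict with "pixels" (480x640x3 uint8, red, green, blue), "range_z" (480x640 float32, mm along the optical axis (not along the pixel's ray), 0 where there is no reading), "vfov" (degrees; the focal length in pixels is half the picture's height over the tangent of half this angle, whatever the lens; pixels are square), "cx", "cy" (the principal point, pixels), "R" (3x3) and "t" (3): a world point X has camera coordinates R X + t. Camera axes: x right, y down, z forward; pixel columns grow to the right and rows downward; lengths in mm; the calibration is good to about 2 mm. A picture is of the moment at which its call begins.
- arm.finish_job(): hands the job in; it is judged then, once.
The state is a dict: "time": time; "joints": joint angles; "qd": joint speeds; "joint_torque": joint torques, N m; "eef_pos": TCP position; "tool_rot": TCP orientation; "force": force on the tool from outside, world axes, zero at the start; "moment": the same for the moment, N m; "grip_width": opening from 0.0 (shut) to 1.0 (fully open); "finger_force": force on a finger pad.
Only numpy, scipy, OpenCV 4.12 (cv2) and the standard library are available. Lean on these libraries where they do the work, as an engineer would, in place of code of your own. Each camera call takes 0.05 s, during which the arm holds its last target. There are 200 camera calls.

### The job

Set up the orange tablet on the metal desk stand, portrait, screen to the front: squeeze the stand's release lever against its thumb piece and draw the front lip out to make room, then take the orange tablet from the charging dock and lean it gently against the sloped backrest, centred on it, with its foot behind the lip. With the tablet left leaning there, push the lip back in until it pins the foot against the backrest and the ratchet has dropped in and locked. Leave the blue tablet in the dock.

Things in the scene. Friction and masses are not known exactly. Their poses are not given: they have to be found in the camera images.
- stand: Tablet stand fixed to the desk. Origin on the desk, straight below the foot line of the backrest's front face, mid-width; +x to its rear, +y to its left, z up. Grey base plate 240 x 140 x 12 mm, from 145 mm in front of the origin to 95 mm behind it; the tablet's foot stands on its top, 12 mm up. In front slides the black jaw with the lip and the release lever.
- backrest_top (a point): Middle of the top edge of the front face of the aluminium backrest, 45 mm behind the stand's origin and 123 mm above the desk. The backrest is 130 mm wide, 120 mm long, 5 mm thick and leans back 0.384 rad (22 degrees) from vertical, to the stand's +x; a strut behind it comes down to the base's rear end.
- jaw (a joint): How far (m) the lip is drawn out to the stand's front (-x), 0 to 0.042; starts near 0. Friction 1.5 N. A sprung pawl in a 10 mm pitch rack lets it be pushed in with about 5 N but blocks drawing out unless the lever is squeezed; it locks just below 0.0006, 0.0106, 0.0206, 0.0306, 0.0406. A tablet flush on the backrest touches the lip at about 0.009.
- lip (a point): Middle of the upper rear edge of the black lip, 112 mm wide, 8 mm thick, its top 38.5 mm above the desk. The gap from the lip's rear face to the foot of the backrest is 2 mm plus the jaw's value. The tablet's foot goes into this gap.
- lever (a joint): Angle (rad) of the orange release lever on the jaw: 0 with the pawl fully down in the rack, 0.30 squeezed home. The pawl is clear of the 4.5 mm teeth above about 0.17 and engaged below 0.11. A spring returns it: about 1.5 N at the grip to begin moving it, 4 N squeezed home.
- jaw_grip (a point): Where to pinch the jaw from above: midway between the orange lever (stand's +y side) and the black thumb piece (-y side), uprights 30 mm long in x, to be squeezed along y: 42 mm over the outer faces, 31 mm squeezed home. It moves with the jaw: 72 mm + its value in front of the stand's origin, 65 mm above the desk; the uprights' tops are 17 mm higher.
- dock: White charging dock fixed to the desk, 124 (x) x 170 (y) x 76 mm. Origin on the desk under its centre, z up. Two upright slots, centres 37.5 mm before and behind the origin along x, 14.5 mm wide, 60 mm deep, floors 12 mm above the desk. A tablet must be raised 65 mm to come free.
- tablet_orange: Tablet in an orange case, 12 mm thick (x), 140 mm wide (y), 200 mm tall (z), 0.28 to 0.46 kg, standing upright in one of the dock's slots with its dark screen facing -x (the dock's front). Origin at the centre of its lower edge face; +x points out of its back, z up its height.
- tablet_blue: The same tablet in a blue case, in the other slot, where it stays. Same size, origin and axes.

How it is judged (in metres and radians):
On the way, in this order (a step that is already met when the one before it is completed fails the run):
1. the lip is drawn out far enough to take the tablet (jaw beyond 0.013) (value of joint jaw above 0.013 m), for 0.2 s.
2. the orange tablet, let go, leans on the backrest, screen to the front, foot on the base behind the lip, the lip not yet closed on it (angle between tablet_orange's own z axis and vertical between 0.22 and 0.56 rad and angle between tablet_orange's own x axis and vertical above 1.68 rad and x of tablet_orange in the frame of stand between -0.045 and 0.006 m and z of tablet_orange in the frame of stand below 0.022 m and y of tablet_orange in the frame of stand between -0.04 and 0.04 m and contact force between the fingers and tablet_orange below 0.1 N and linear speed of tablet_orange below 0.03 m/s and value of joint jaw above 0.0112 m), for 0.2 s.
At the end, for the whole second after the job is handed in: Orange tablet leaning flush on the backrest (0.384 +- 0.07 rad), screen to the front, turned under 0.10 rad, centred within 25 mm, foot on the base within 7 mm of the backrest, at rest; lip pushed in below 0.0112 with its pawl dropped into the rack (lever below 0.11 rad) (angle between tablet_orange's own z axis and vertical between 0.314 and 0.454 rad and angle between tablet_orange's own x axis and vertical above 1.8 rad and angle between the y axis of tablet_orange and the y axis of stand, either way round below 0.1 rad and x of tablet_orange in the frame of stand between -0.013 and 0.004 m and z of tablet_orange in the frame of stand below 0.02 m and y of tablet_orange in the frame of stand between -0.025 and 0.025 m and value of joint jaw below 0.0112 m and value of joint lever below 0.11 rad and linear speed of tablet_orange below 0.02 m/s and angular speed of tablet_orange below 0.1 rad/s); the robot touches nothing.
It fails at once if the blue tablet is moved more than 25 mm (distance of tablet_blue from where it was at the start of the episode above 0.025 m).
It fails at once if the orange tablet is banged on the stand (contact above 60 N) (contact force between tablet_orange and stand above 60 N).
It also fails if it takes over 64 s, if anything falls off the work surface, if the arm or the gripper's body presses on something with over 40 N, if the wrist force passes 120 N, or if a joint passes its speed limit or range.

## Working session

There is one attempt and no reset: what is moved stays moved. The work goes in short steps, Python scripts to look and compute and a shell command to move; the robot and the scene stay as the last step left them, time stands still between calls to the robot, and variables do not carry over. Pictures are saved under pics/ and viewed, at most 10 in all, crops included, and the job is handed in when it is done.

```bash
ls; mkdir -p pics; python3 - <<'E'
from bench import readout, viewer, arm
import cv2, numpy as np
s=readout.read_state()
for k in s: print(k, np.round(s[k],3).tolist())
for n in ["scene","side"]:
    c=viewer.capture(n); cv2.imwrite(f"pics/{n}0.png",c["pixels"][:,:,::-1]); np.savez(f"pics/{n}0.npz",**c)
    print(n,c["vfov"],c["cx"],c["cy"],np.round(c["R"],3).tolist(),np.round(c["t"],1).tolist())
E
```

```text
pics
time 0.0
joints [-75.557, 5.999, 5.527, 89.607, 0.0, 77.527]
qd [0.08, 0.098, 0.057, -0.042, 0.039, -0.029]
joint_torque [-0.004, -55.693, 50.365, 0.017, -0.001, -0.0]
eef_pos [271.522, -534.605, 196.515]
tool_rot [[0.892, 0.453, -0.0], [0.453, -0.892, 0.001], [0.0, -0.001, -1.0]]
force [-0.227, 0.105, 0.303]
moment [0.021, 0.012, -0.057]
finger_force 0.0
grip_width 1.003
scene 49.83411357629459 321.1716979206175 237.94333230202952 [[-0.837, -0.548, 0.014], [-0.275, 0.397, -0.876], [0.474, -0.736, -0.483]] [465.9, 235.4, 668.4]
side 50.0496589786233 314.50807822224675 252.75993434616163 [[0.997, 0.077, -0.006], [0.045, -0.647, -0.762], [-0.062, 0.759, -0.648]] [-515.9, 100.5, 946.8]
```

View pics/scene0.png

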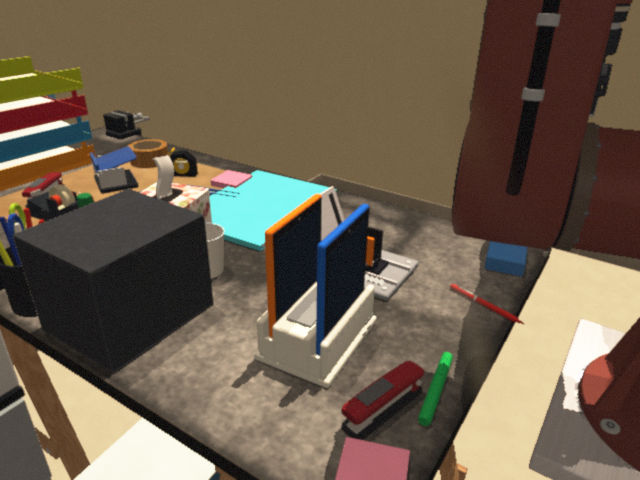

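View pics/side0.png

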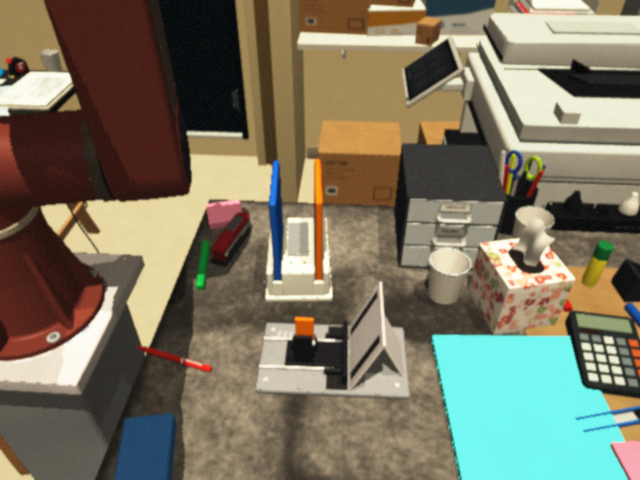

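The side view shows the dock with the blue tablet in the front slot (276,220) and orange in the rear slot (319,215). The stand is nearer the camera: base at (333,358), orange lever (304,326), backrest (368,340). The scene view shows the stand hidden behind the tablets. Next I'll measure from the depth image.

```bash
cat > h.py <<'E'
import numpy as np, cv2
from bench import readout, viewer, arm
def cap(n):
    return viewer.capture(n)
def cloud(c):
    f=240/np.tan(np.radians(c["vfov"])/2); v,u=np.mgrid[0:480,0:640]; z=c["range_z"].astype(float)
    P=np.stack([(u-c["cx"])/f*z,(v-c["cy"])/f*z,z],-1)
    W=(P-np.asarray(c["t"]))@np.asarray(c["R"]); W[z==0]=np.nan
    return W
def hsv(c): return cv2.cvtColor(np.ascontiguousarray(c["pixels"]),cv2.COLOR_RGB2HSV)
def orange(c):
    h=hsv(c); return (h[...,0]>4)&(h[...,0]<18)&(h[...,1]>190)&(h[...,2]>110)
def st(P,s):
    P=P[~np.isnan(P).any(1)]; print(s,len(P),"lo",np.round(np.percentile(P,2,0),1),"hi",np.round(np.percentile(P,98,0),1),"med",np.round(np.median(P,0),1)); return P
def rect(P,s):
    r=cv2.minAreaRect(P[:,:2].astype(np.float32)); print(s,np.round(r[0],1),np.round(r[1],1),round(r[2],2))
E
python3 - <<'E'
from h import *
for n in ["side","scene"]:
    c=dict(np.load(f"pics/{n}0.npz")); W=cloud(c); m=orange(c)
    x,y,z=W[...,0],W[...,1],W[...,2]
    box=(x>250)&(x<750)&(y>-500)&(y<400)
    st(W[box&(abs(z)<4)],n+" desk")
    P=st(W[m&box&(z>85)&(z<240)],n+" orange tab"); T=P[P[:,2]>np.percentile(P[:,2],98)-6]; st(T,"top"); rect(T,"toprect")
    h=hsv(c); b=(h[...,0]>100)&(h[...,0]<125)&(h[...,1]>150)
    P=st(W[b&box&(z>130)&(z<240)],n+" blue tab"); T=P[P[:,2]>np.percentile(P[:,2],98)-6]; rect(T,"bluetop")
    w=(h[...,1]<60)&(h[...,2]>150)
    P=st(W[w&box&(z>60)&(z<85)],n+" dock")
    if n=="side":
        P=st(W[m&box&(z>40)&(z<90)][:],"lever")
        v,u=np.mgrid[0:480,0:640]; reg=(u>245)&(u<420)&(v>310)&(v<400)
        B=st(W[reg&(abs(z-12)<3)],"base"); rect(B,"base")
        B=st(W[reg&(z>30)&(z<140)&(x>np.nanmedian(x[reg]))],"back")
        k=W[reg&(z>113)]; k=st(k,"backtop"); rect(k,"bt")
        k=W[reg&(abs(z-80)<4)&(h[...,2]<60)];  st(k,"uprights black")
        k=W[(u>285)&(u<325)&(v>310)&(v<365)&(z>30)&(h[...,2]<60)]; st(k,"black jaw")
E
```

```text
side desk 53016 lo [ 257.6 -282.1   -1.6] hi [725.3 339.4   3.3] med [ 488.2 -133.6    0.8]
side orange tab 521 lo [506.8  66.4  89.3] hi [524.1 196.3 213.3] med [518.9  69.9 180.9]
top 163 lo [505.3  68.4 208.1] hi [523.6 201.2 213.7] med [514.1 121.2 211.7]
toprect [514.7 137.2] [ 11.4 142.7] 4.34
side blue tab 672 lo [432.5  58.2 132.8] hi [450.8 186.1 213.9] med [444.6  84.5 198.9]
bluetop [439.8 128.4] [ 11.  140.3] 4.98
side dock 2999 lo [ 427.6 -138.1   62.3] hi [743.8 204.   83.6] med [495.1  98.8  73.4]
lever 421 lo [493.3 -70.8  46. ] hi [524.2  70.9  86.5] med [512.4 -67.8  67.5]
base 5046 lo [ 437.4 -152.     9.8] hi [670.8 -17.5  14.8] med [ 535.3 -120.8   12.8]
base [554.  -82.3] [239.7 142.8] 1.23
back 2538 lo [ 569.9 -145.3   31.6] hi [655.2 -30.  122.8] med [605.9 -98.2  64.2]
backtop 247 lo [ 619.7 -145.1  113.4] hi [628.4 -78.6 124.6] med [ 623.6 -114.5  121.2]
bt [ 623.7 -109.4] [ 9.3 72.7] 0.96
uprights black 77 lo [ 494.5 -130.4   76.2] hi [607.  -40.5  82.9] med [ 511.4 -105.    79.6]
black jaw 429 lo [ 492.1 -106.4   30.8] hi [521.8 -81.6  82.2] med [ 507.5 -104.5   55.8]
scene desk 49980 lo [ 2.554e+02 -3.361e+02 -2.000e-01] hi [710.1 367.7   3.6] med [425.7 200.3   1.8]
scene orange tab 785 lo [501.8  81.6  89.4] hi [514.  207.8 213.7] med [506.2 205.2 179.3]
top 274 lo [501.9  78.5 208.9] hi [514.9 206.4 214. ] med [507.5 156.1 211.9]
toprect [510.2 140.6] [  8.9 135.3] 4.53
scene blue tab 1035 lo [427.3  71.6 133.6] hi [509.6 198.7 214.4] med [433.6 185.6 201.9]
bluetop [437.8 131.5] [ 12.2 135.3] 5.36
scene dock 2231 lo [ 416.4 -117.    63.7] hi [607.9 213.8  82.2] med [472.1 168.2  73.8]
```

```bash
python3 -m jog '[[1,0,0,0,0.9],[1,0,0,0,0.9],[1,0,0,0,0.9],[1,0,0,0,0.9],[1,0,0,0,0.9],[1,0.5,-1,0,0],[1,0.5,-1,0,0],[1,0.5,-1,0,0],[1,0.5,-1,0,0],[1,0.5,-1,0,0],[1,0.5,-1,0,0],[1,0.5,-1,0,0],[1,0.5,-1,0,0],[1,0.5,-1,0,0],[1,0.5,-1,0,0],[1,0.5,-1,0,0],[1,0.5,-1,0,0],[1,0.5,-1,0,0],[1,0.5,-1,0,0],[1,0,0,0,0]]'; python3 - <<'E'
from h import *
s=readout.read_state(); print(np.round(s["eef_pos"],1),np.round(s["tool_rot"],3).tolist(),s["joints"])
c=cap("wrist"); cv2.imwrite("pics/w1.png",c["pixels"][:,:,::-1]); np.savez("pics/w1.npz",**c)
E
```

```text
time: 2.1
eef_pos: [474.1, -107.8, 197.1]
tool_rot: [[1.0, 0.024, -0.0], [0.024, -1.0, 0.001], [-0.0, -0.001, -1.0]]
force: [-0.2, -0.6, 0.5]
grip_width: 1.001
finger_force: 0.0
[ 474.1 -107.8  197.1] [[1.0, 0.024, -0.0], [0.024, -1.0, 0.001], [-0.0, -0.001, -1.0]] [-2.83070771e+01 -1.39702679e+01 -1.35394624e+01  9.04591378e+01
  4.62683741e-02  1.50344414e+02]
```

View pics/w1.png

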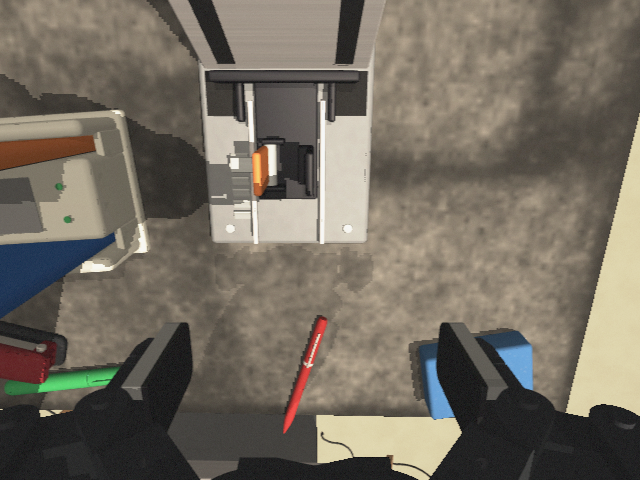

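The wrist view shows the stand dead ahead: lip bar at (286,75), orange lever (260,170), black thumb piece (309,170). The path is clear. Next I'll refine from this view.

```bash
python3 - <<'E'
from h import *
c=dict(np.load("pics/w1.npz")); W=cloud(c); h=hsv(c); v,u=np.mgrid[0:480,0:640]; z=W[...,2]
st(W[(u>250)&(u<270)&(v>140)&(v<200)&orange(c)],"lever"); st(W[(u>250)&(u<270)&(v>140)&(v<200)&orange(c)&(z>72)],"levertop")
st(W[(u>298)&(u<320)&(v>140)&(v<205)&(z>72)],"thumbtop")
st(W[(u>200)&(u<375)&(v>68)&(v<84)&(z>30)&(z<42)],"lip")
B=W[(u>200)&(u<375)&(v>85)&(v<245)&(abs(z-12)<3)]; B=st(B,"base"); rect(B,"base")
st(W[(u>200)&(u<375)&(v>60)&(v<100)&(z<28)],"x")
E
```

```text
Traceback (most recent call last):
  File "h.py", line 14, in st
    P=P[~np.isnan(P).any(1)]; print(s,len(P),"lo",np.round(np.percentile(P,2,0),1),"hi",np.round(np.percentile(P,98,0),1),"med",np.round(np.median(P,0),1)); return P
                                                           ~~~~~~~~~~~~~^^^^^^^
IndexError: index -1 is out of bounds for axis 0 with size 0
```

```bash
sed -i 's/    P=P\[~np.isnan(P).any(1)\];/    P=P[~np.isnan(P).any(1)]\n    if len(P)==0: print(s,"none"); return P\n   /; s/>190)/>140)/; s/(h\[...,0\]<18)/(h[...,0]<20)/' h.py; python3 - <<'E'
from h import *
c=dict(np.load("pics/w1.npz")); W=cloud(c); h=hsv(c); v,u=np.mgrid[0:480,0:640]; z=W[...,2]
print(h[170,262],W[170,262],W[170,309],W[75,286],W[230,230])
m=orange(c)&(u>250)&(u<275)&(v>130)&(v<205)
st(W[m],"lever"); st(W[m&(z>74)],"levertop")
st(W[(u>298)&(u<320)&(v>140)&(v<205)&(z>74)],"thumbtop")
st(W[(u>200)&(u<375)&(v>64)&(v<88)&(z>33)&(z<43)],"lip")
B=W[(u>200)&(u<375)&(v>85)&(v<245)&(abs(z-12)<3)]; B=st(B,"base"); rect(B,"base")
E
```

```text
[ 10 182 171] [509.52434776 -70.36755207  74.84232346] [ 511.13342799 -103.21619872   80.58809899] [574.01389663 -84.46699419  37.35555644] [447.22999607 -34.02279113  13.25055921]
lever 554 lo [493.7 -70.8  39.3] hi [522.2 -64.8  82.3] med [509.6 -69.6  79.7]
levertop 337 lo [493.7 -70.7  75.6] hi [521.8 -64.9  82.5] med [507.5 -68.2  81. ]
thumbtop 342 lo [ 494.4 -106.2   79.3] hi [ 522.6 -101.1   82.7] med [ 508.7 -103.6   81.1]
lip 1800 lo [ 569.2 -136.5   35.3] hi [578.1 -30.2  39.4] med [573.6 -83.1  37.6]
base 16005 lo [ 438.5 -151.8    9.7] hi [565.2 -17.5  13.5] med [493.4 -94.6  11.5]
base [501.8 -84.7] [131.6 138.9] 1.38
```

```bash
python3 -m jog '[[1,0.58,-0.28,0.5,0],[1,0.58,-0.28,0.5,0],[1,0,0,0.8,0],[1,0,0,0.8,0],[1,0,0,0.8,0],[1,0,0,0.8,0],[1,0,0,0.4,0],[1,0,0,0.35,0],[1,0,0,0,0]]'
```

```text
time: 3.05
eef_pos: [507.0, -93.6, 47.8]
tool_rot: [[1.0, 0.019, -0.001], [0.019, -1.0, 0.0], [-0.001, -0.0, -1.0]]
force: [-0.8, 0.9, -0.2]
grip_width: 0.999
finger_force: 0.0
```

```bash
python3 -m jog '[[1,0.03,-0.12,0,0],[0.7,0,0,0,0],[0.55,0,0,0,0],[0.45,0,0,0,0],[0.4,0,0,0,0],[0.36,0,0,0,0],[0.36,0,0,0,0],[0.36,0,0,0,0]]'
```

```text
time: 3.85
eef_pos: [508.6, -89.9, 48.8]
tool_rot: [[1.0, 0.02, 0.0], [0.02, -1.0, -0.0], [0.0, 0.0, -1.0]]
force: [-0.4, 0.0, -0.8]
grip_width: 0.357
finger_force: 0.0
```

```bash
python3 -m jog '[[0.3,0,0,0,0],[0.3,0,0,0,0],[0.3,0,0,0,0]]'
```

```text
time: 4.15
eef_pos: [508.6, -89.8, 48.8]
tool_rot: [[1.0, 0.02, -0.0], [0.02, -1.0, -0.0], [-0.0, 0.0, -1.0]]
force: [0.1, -0.4, -0.4]
grip_width: 0.302
finger_force: 0.0
```

```bash
python3 - <<'E'
from h import *
a=cap("wrist")["pixels"]; b=cap("side")["pixels"][270:400,220:440]
b=cv2.resize(b,(660,390),interpolation=cv2.INTER_CUBIC)
cv2.imwrite("pics/w2.png",a[:,:,::-1]); cv2.imwrite("pics/s2.png",b[:,:,::-1])
E
```

```text
(no output)
```

View pics/w2.png

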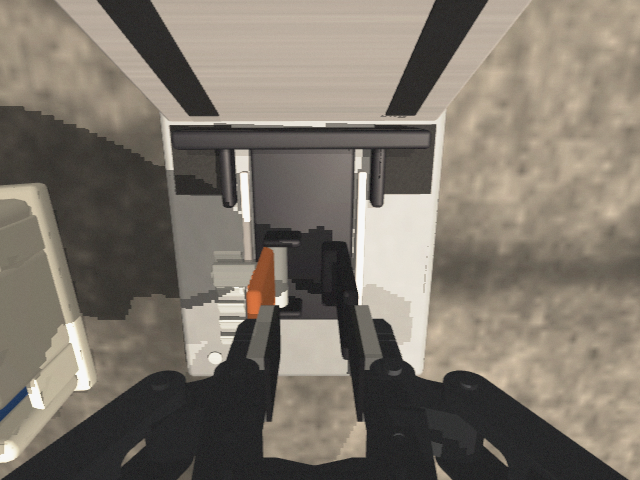

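The wrist view shows the pads at (262,350) and (372,350) apparently in line with, and in front of, the uprights at (262,280) and (336,285). I'll check with depth.

```bash
python3 - <<'E'
from h import *
c=cap("wrist"); W=cloud(c)
for u,v in [(262,260),(258,300),(333,250),(338,280),(348,320),(262,325),(265,345),(270,380),(365,320),(372,345),(380,375),(350,345),(240,345),(245,310)]: print(u,v,np.round(W[v,u],1))
print(readout.read_state()["joints"])
E
```

```text
262 260 [522.7 -66.7  49.1]
258 300 [518.7 -68.9  81.1]
333 250 [522.3 -98.6  32.7]
338 280 [ 513.2 -100.5   47.6]
348 320 [ 511.1 -102.6   81.2]
262 325 [519.  -72.7 100.5]
265 345 [519.5 -75.1 113.5]
270 380 [511.8 -77.1 119.8]
365 320 [ 519.5 -106.8   96.6]
372 345 [ 519.7 -107.1  112.8]
380 375 [ 520.9 -107.   129.3]
350 345 [ 505.9 -102.9   90.2]
240 345 [515.1 -66.3 106.5]
245 310 [480.  -52.4  13.6]
[-2.45523969e+01 -7.18732443e+00 -2.29728640e+01  7.42094011e+01
 -3.70648032e-03  1.54313533e+02]
```

View pics/s2.png

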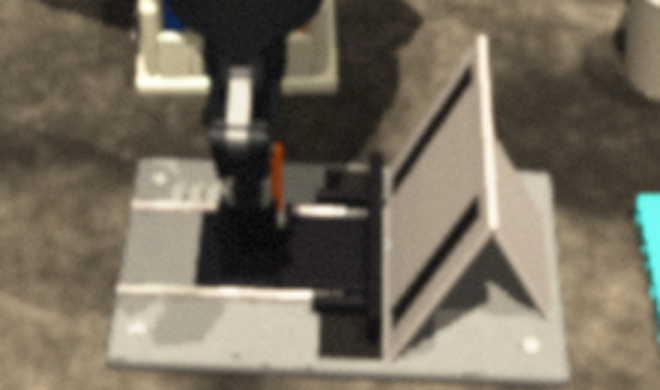

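```bash
python3 - <<'E'
from h import *
for n in ["side","wrist"]:
    c=cap(n); W=cloud(c); x,y,z=W[...,0],W[...,1],W[...,2]
    print(n,"cam",np.round(-np.asarray(c["R"]).T@np.asarray(c["t"]),1))
    for zl in range(36,150,8):
        k=W[(abs(z-zl)<4)&(x>470)&(x<550)&(y>-140)&(y<-40)]
        if len(k)>3: print(zl,len(k),"x",np.round(np.percentile(k[:,0],[3,50,97]),0),"y",np.round(np.percentile(k[:,1],[3,50,97]),0))
E
```

```text
side cam [ 568.7 -614.2  687.1]
36 97 x [486. 512. 526.] y [-106. -104.  -67.]
44 64 x [494. 509. 522.] y [-106. -104.  -67.]
52 74 x [494. 509. 521.] y [-106. -104.  -68.]
60 83 x [493. 511. 522.] y [-106. -104.  -68.]
68 76 x [493. 510. 522.] y [-106. -104.  -67.]
76 78 x [494. 511. 522.] y [-106. -104.  -67.]
84 44 x [493. 515. 521.] y [-108. -104.  -65.]
92 32 x [498. 508. 518.] y [-114. -109. -104.]
100 53 x [498. 510. 518.] y [-116. -113.  -72.]
108 30 x [502. 508. 514.] y [-116. -115. -113.]
132 41 x [500. 515. 522.] y [-134. -131. -105.]
140 42 x [497. 513. 520.] y [-138. -132. -113.]
148 30 x [492. 518. 523.] y [-140. -112. -109.]
wrist cam [587.7 -88.5 224.8]
36 1891 x [489. 512. 528.] y [-101.  -83.  -67.]
44 294 x [499. 521. 523.] y [-105.  -71.  -66.]
52 317 x [499. 521. 523.] y [-105.  -71.  -65.]
60 335 x [499. 522. 523.] y [-105.  -71.  -65.]
68 373 x [500. 522. 523.] y [-105. -100.  -64.]
76 487 x [498. 522. 523.] y [-106. -101.  -65.]
84 1080 x [497. 516. 522.] y [-106. -101.  -65.]
92 933 x [501. 516. 520.] y [-115. -103.  -65.]
100 1184 x [501. 516. 520.] y [-115.  -78.  -64.]
108 1409 x [500. 516. 520.] y [-115. -103.  -65.]
116 1727 x [499. 517. 520.] y [-112. -103.  -68.]
124 2170 x [502. 517. 522.] y [-123.  -77.  -57.]
132 5246 x [501. 520. 523.] y [-133. -104.  -46.]
140 11873 x [500. 512. 522.] y [-136. -103.  -44.]
148 5478 x [516. 521. 526.] y [-139. -102.  -41.]
```

```bash
python3 - <<'E'
from h import *
c=dict(np.load("pics/w1.npz")); W=cloud(c); v,u=np.mgrid[0:480,0:640]; z=W[...,2]
for a,b in [(120,200),(440,510)]:
    m=(u>a)&(u<b)&(v>320)&(v<410)&(z>120); st(W[m],"finger w1")
c=cap("wrist");W=cloud(c); z=W[...,2]
m=(u>225)&(u<285)&(v>315)&(v<420)&(z>84)
k=W[m]; print(np.round(np.percentile(k[:,2],[0.5,1,2,5,10]),1)); 
m=(u>345)&(u<405)&(v>315)&(v<420)&(z>84)
k=W[m]; print(np.round(np.percentile(k[:,2],[0.5,1,2,5,10]),1)); 
m=(u>225)&(u<285)&(v>300)&(v<345)
for vv in range(296,346,4): print(vv,[f"{a:.0f}" for a in W[vv,236:284:4].reshape(-1,3)[:,2]])
E
```

```text
finger w1 5004 lo [464.1 -65.8 246. ] hi [485.3 -52.9 289.2] med [480.5 -64.9 266.3]
finger w1 4874 lo [ 466.5 -163.1  248. ] hi [ 487.3 -150.2  289.2] med [ 483.  -151.2  266.9]
[86.6 87.9 90.7 94.6 98.3]
[86.6 88.8 90.8 94.5 98.4]
296 ['12', '12', '12', '80', '81', '82', '81', '75', '62', '47', '31', '32']
300 ['13', '12', '12', '81', '82', '81', '81', '75', '62', '48', '32', '31']
304 ['17', '15', '15', '80', '82', '80', '81', '75', '62', '48', '31', '32']
308 ['15', '15', '14', '80', '81', '82', '88', '88', '89', '89', '89', '32']
312 ['12', '11', '12', '80', '82', '82', '92', '92', '92', '92', '91', '35']
316 ['10', '11', '11', '80', '82', '82', '95', '94', '95', '94', '95', '83']
320 ['16', '15', '90', '91', '90', '91', '98', '98', '97', '98', '97', '83']
324 ['15', '93', '93', '92', '93', '100', '100', '100', '99', '100', '98', '84']
328 ['11', '97', '96', '96', '96', '103', '103', '103', '103', '102', '99', '85']
332 ['98', '99', '98', '99', '99', '106', '106', '106', '106', '105', '100', '85']
336 ['101', '100', '100', '101', '108', '108', '108', '109', '108', '108', '100', '85']
340 ['103', '104', '103', '104', '110', '111', '110', '111', '110', '110', '100', '85']
344 ['106', '107', '105', '106', '112', '114', '112', '113', '112', '112', '100', '85']
```

The depth data shows the fingertips at z≈86, about 35 mm above what eef_pos implies, so the pads closed just above the uprights. I'll reopen, go 36 mm lower and squeeze.

```bash
python3 -m jog '[[1,0,0,0,0],[1,0,0,0,0],[1,0,0,0,0],[1,0,0,0,0],[1,0,0,0.6,0],[1,0,0,0.6,0],[0.8,0,0,0,0],[0.6,0,0,0,0],[0.5,0,0,0,0],[0.45,0,0,0,0],[0.4,0,0,0,0],[0.35,0,0,0,0],[0.3,0,0,0,0],[0.3,0,0,0,0],[0.3,0,0,0,0]]'
```

```text
time: 5.95
eef_pos: [509.8, -89.7, 14.8]
tool_rot: [[1.0, 0.02, 0.003], [0.02, -1.0, 0.001], [0.003, -0.001, -1.0]]
force: [-1.4, 0.2, 8.0]
grip_width: 0.38
finger_force: 59.6
```

```bash
python3 -m jog '[[0.3,-0.15,0,-0.03,0],[0.3,-0.15,0,0,0],[0.3,-0.15,0,0,0],[0.3,-0.15,0,0,0],[0.3,-0.15,0,0,0],[0.3,-0.15,0,0,0],[0.3,-0.15,0,0,0],[0.3,-0.15,0,0,0],[0.3,0,0,0,0],[0.3,0,0,0,0]]'; python3 - <<'E'
from h import *
c=cap("wrist");W=cloud(c); v,u=np.mgrid[0:480,0:640]; x,y,z=W[...,0],W[...,1],W[...,2]
st(W[(z>33)&(z<43)&(x>515)&(x<585)&(y>-140)&(y<-25)&((y<-112)|(y>-60))],"lip")
cv2.imwrite("pics/w3.png",c["pixels"][:,:,::-1])
E
```

```text
time: 6.95
eef_pos: [472.8, -90.5, 14.8]
tool_rot: [[1.0, 0.02, 0.001], [0.02, -1.0, 0.0], [0.001, -0.0, -1.0]]
force: [-0.9, 0.9, 8.4]
grip_width: 0.381
finger_force: 61.4
lip 3953 lo [ 532.6 -137.9   34.4] hi [542.  -30.1  39. ] med [537.4 -58.3  37.6]
```

```bash
python3 -m jog '[[0.5,0,0,0,0],[0.7,0,0,0,0],[0.8,0,0,0,0],[0.8,0,0,-0.7,0],[0.8,0,0,-0.9,0],[0.8,0,0,-0.9,0],[0.8,0,0,-0.8,-0.95],[0.8,0,0,-0.8,-0.95],[0.8,0,0,-0.8,-0.95],[0.8,0,0,-0.8,-0.95],[0.8,0,0,-0.8,-0.95],[0.8,0,0,0,-0.95],[0.8,0,0,0,-0.95],[0.8,0,0,0,-0.95],[0.8,0,0,0,-0.95],[0.8,0,0,0,-0.95],[0.8,0,0,0,-0.95],[0.8,0,0,0,-0.95],[0.8,0,0,0,-0.95],[0.8,0,0,0,-0.95]]'; python3 -m jog '[[0.8,0,0,0,-0.95],[0.8,0,0,0,-0.95],[0.8,0,0,0,-0.95],[0.8,0,0,0,0]]'; python3 - <<'E'
from h import *
c=cap("side");W=cloud(c); x,y,z=W[...,0],W[...,1],W[...,2]
st(W[(z>33)&(z<43)&(x>515)&(x<575)&(y>-142)&(y<-25)],"lip")
E
```

```text
time: 9.0
eef_pos: [472.5, -91.0, 208.8]
tool_rot: [[0.216, 0.976, -0.0], [0.976, -0.216, -0.001], [-0.001, 0.0, -1.0]]
force: [-0.1, -0.5, 0.0]
grip_width: 0.801
finger_force: 0.0
time: 9.4
eef_pos: [472.5, -90.9, 208.7]
tool_rot: [[-0.065, 0.998, -0.0], [0.998, 0.065, -0.001], [-0.001, -0.0, -1.0]]
force: [0.2, -0.4, -0.6]
grip_width: 0.8
finger_force: 0.0
lip 293 lo [ 531.6 -137.7   34.6] hi [540.5 -30.8  41.4] med [536.2 -88.8  39.1]
```

```bash
python3 -m jog '[[0.8,0.75,0.18,0,-0.13],[0.8,0.75,0.18,0,0],[0.8,0.75,0.18,0,0],[0.8,0.75,0.18,0,0],[0.8,0.75,0.18,0,0],[0.8,0.75,0.18,0,0],[0.8,0.75,0.18,0,0],[0.8,0.75,0.18,0,0],[0.8,0.75,0.18,0,0],[0.8,0.75,0.18,0,0],[0.8,0,0,0,0]]'; python3 - <<'E'
from h import *
c=cap("wrist");W=cloud(c); x,y,z=W[...,0],W[...,1],W[...,2]; m=orange(c)
T=st(W[m&(z>205)&(z<220)&(x>490)&(x<540)],"top"); rect(T,"top")
for a in range(60,220,20):
    k=T[abs(T[:,1]-a)<8]
    if len(k)>5: print(a,np.round(np.percentile(k[:,0],[3,97]),1))
cv2.imwrite("pics/w4.png",c["pixels"][:,:,::-1])
E
```

```text
time: 10.55
eef_pos: [509.4, 139.7, 208.5]
tool_rot: [[-0.077, 0.997, -0.0], [0.997, 0.077, 0.0], [0.0, -0.0, -1.0]]
force: [0.4, -1.3, 0.2]
grip_width: 0.801
finger_force: 0.0
top 7099 lo [505.1  73.7 207.3] hi [523.4 203.6 212.2] med [513.8 148.1 210.6]
top [514.6 136.6] [ 11.6 139.4] 5.06
80 [514.1 524.8]
100 [512.6 523.5]
120 [510.6 521.6]
140 [508.7 519.7]
160 [507.3 517.8]
180 [505.6 516.1]
200 [504.  514.3]
```

View pics/w4.png

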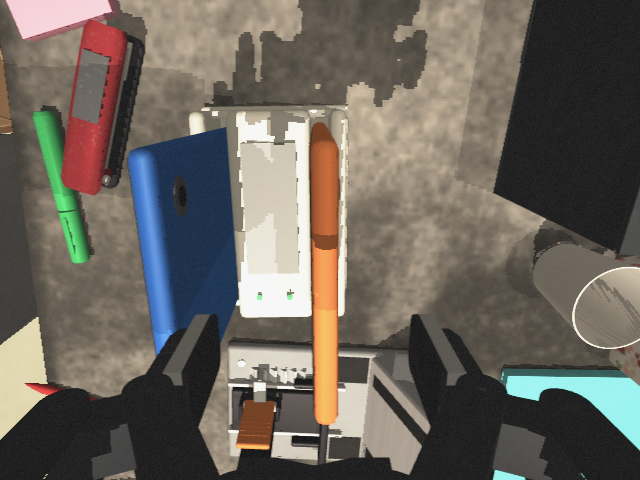

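The wrist view shows the orange top edge running from (325,130) to (325,420), centred between the pads at (205,360) and (425,360). The blue tablet is clear of them. I'll correct by 5 mm, descend and grip.

```bash
python3 -m jog '[[0.8,-0.1,0.16,0,-0.11],[0.8,0,0,0.6,0],[0.8,0,0,0.6,0],[0.8,0,0,0.6,0],[0.8,0,0,0.65,0],[0.6,0,0,0,0],[0.4,0,0,0,0],[0.2,0,0,0,0],[0.05,0,0,0,0],[0.05,0,0,0,0],[0.05,0,0,0,0]]'
```

```text
time: 11.7
eef_pos: [515.4, 135.0, 136.6]
tool_rot: [[-0.088, 0.996, 0.003], [0.996, 0.088, -0.001], [-0.001, 0.002, -1.0]]
force: [0.5, -1.2, 6.5]
grip_width: 0.128
finger_force: 59.9
```

```bash
python3 -m jog '[[0.05,0,0,-0.3,0],[0.05,0,0,-0.6,0],[0.05,0,0,-0.6,0],[0.05,0,0,-0.6,0],[0.05,0,0,-0.6,0],[0.05,0,0,-0.6,0],[0.05,0,0,-0.6,0],[0.05,0,0,0,0]]'; python3 - <<'E'
from h import *
c=cap("side");W=cloud(c); x,y,z=W[...,0],W[...,1],W[...,2]
m=orange(c)&(x>470)&(x<560)&(y<100)&(y>40)
P=st(W[m&(z>90)],"edge"); 
for a in range(115,330,30):
    k=P[abs(P[:,2]-a)<8]
    if len(k)>3: print(a,np.round(np.median(k,0),1))
E
```

```text
time: 12.5
eef_pos: [515.2, 135.4, 254.6]
tool_rot: [[-0.088, 0.996, 0.003], [0.996, 0.088, 0.0], [-0.0, 0.003, -1.0]]
force: [0.2, 0.3, -3.7]
grip_width: 0.136
finger_force: 59.0
edge 879 lo [513.2  67.1 139.7] hi [525.4  93.  330.6] med [520.5  70.  255. ]
145 [520.7  69.5 144.8]
175 [520.7  69.8 175.3]
205 [520.6  69.9 205.3]
235 [519.9  69.9 235.1]
265 [519.9  70.  265.2]
295 [519.3  69.8 295.6]
325 [518.9  73.9 328.3]
```

```bash
python3 -m jog '[[0.05,-0.4,0,0,0.65],[0.05,-0.7,0,0,0],[0.05,-0.7,0,0,0],[0.05,-0.7,0,0,0],[0.05,-0.7,0.2,0,0],[0.05,-0.7,0.2,0,0],[0.05,-0.7,0.2,0,0],[0.05,-0.7,0.2,0,0],[0.05,-0.7,0.2,0,0],[0.05,-0.7,0.2,0,0],[0.05,-0.5,0.2,0,0],[0.05,-0.2,0.2,0,0],[0.05,0,0,0,0],[0.05,0,0,0,0]]'; python3 - <<'E'
from h import *
c=cap("side");W=cloud(c); x,y,z=W[...,0],W[...,1],W[...,2]
cv2.imwrite("pics/s5.png",c["pixels"][:,:,::-1])
m=orange(c)&(x>500)&(x<620)&(y<-20)&(y>-250)&(z>100)
P=st(W[m],"edge"); 
for a in range(115,330,30):
    k=P[abs(P[:,2]-a)<8]
    if len(k)>3: print(a,np.round(np.median(k,0),1),np.round(np.percentile(k[:,0],[3,97]),1))
c=cap("scene");W=cloud(c); x,y,z=W[...,0],W[...,1],W[...,2]
m=orange(c)&(x>500)&(x<620)&(y<50)&(y>-250)&(z>100)
P=st(W[m],"edge scene"); T=P[P[:,2]>322]; rect(T,"top")
E
```

```text
time: 13.95
eef_pos: [568.1, -84.8, 251.9]
tool_rot: [[-0.023, 1.0, -0.001], [1.0, 0.023, 0.001], [0.001, -0.001, -1.0]]
force: [0.6, 0.3, -3.4]
grip_width: 0.132
finger_force: 59.0
edge 1905 lo [ 540.1 -152.6  142.4] hi [582.3 -55.9 548.4] med [ 567.6 -148.7  315. ]
145 [ 568.9 -150.6  145.9] [563.4 574.1]
175 [ 568.2 -151.   175.2] [562.8 573.5]
205 [ 568.5 -150.6  204.6] [563.2 573.6]
235 [ 568.8 -150.9  235.3] [563.7 573.8]
265 [ 568.9 -150.8  264.9] [563.6 573.9]
295 [ 569.  -151.   295.4] [563.2 573.9]
325 [ 567.1 -111.6  327.2] [562.  573.4]
edge scene 672 lo [559.2 -62.8 137.6] hi [569.  -11.  329.4] med [563.5 -13.4 253.6]
top [564.4 -44.3] [66.3 11.2] 89.78
```

View pics/s5.png

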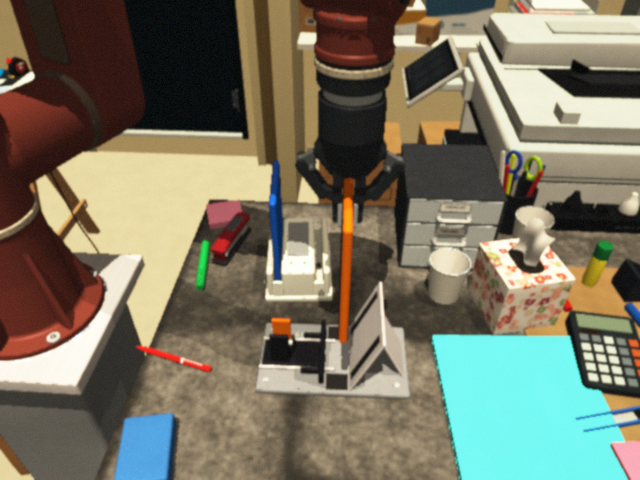

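The side view shows the tablet hanging upright at (347,270) over the gap between the lip (322,350) and the backrest foot (350,350). I'll lower it.

```bash
python3 -m jog '[[0.05,0,0,0.6,0],[0.05,0,0,0.6,0],[0.05,0,0,0.6,0],[0.05,0,0,0.6,0],[0.05,0,0,0.6,0],[0.05,0,0,0.4,0],[0.05,0,0,0.2,0],[0.05,0,0,0,0],[0.05,0,0,0,0]]'
```

```text
time: 14.95
eef_pos: [568.7, -85.6, 145.1]
tool_rot: [[-0.023, 1.0, 0.001], [1.0, 0.023, -0.0], [-0.0, 0.001, -1.0]]
force: [-0.4, -0.4, -3.7]
grip_width: 0.135
finger_force: 58.9
```

```bash
python3 -m jog '[[0.05,0,0,0.05,0],[0.05,0,0,0.05,0],[0.05,0,0,0,0]]'
```

```text
time: 15.25
eef_pos: [568.4, -85.6, 141.3]
tool_rot: [[-0.023, 1.0, 0.0], [1.0, 0.023, -0.0], [-0.0, 0.0, -1.0]]
force: [0.6, 0.7, -4.2]
grip_width: 0.131
finger_force: 59.0
```

```bash
python3 -m jog '[[0.05,0,0,0.05,0],[0.05,0,0,0.03,0],[0.05,0,0,0,0]]'
```

```text
time: 15.55
eef_pos: [568.2, -85.5, 138.6]
tool_rot: [[-0.023, 1.0, -0.0], [1.0, 0.023, 0.0], [0.0, -0.0, -1.0]]
force: [-0.1, 0.8, -4.3]
grip_width: 0.132
finger_force: 59.0
```

```bash
python3 -m jog '[[0.05,0,0,0.03,0],[0.05,0,0,0.03,0],[0.05,0,0,0,0]]'
```

```text
time: 15.85
eef_pos: [568.2, -85.5, 136.8]
tool_rot: [[-0.023, 1.0, -0.0], [1.0, 0.023, 0.0], [0.0, -0.0, -1.0]]
force: [-1.0, 0.1, -4.1]
grip_width: 0.132
finger_force: 59.0
```

```bash
python3 -m jog '[[0.05,0,0,0.03,0],[0.05,0,0,0.02,0],[0.05,0,0,0,0]]'
```

```text
time: 16.15
eef_pos: [568.7, -85.6, 136.6]
tool_rot: [[-0.023, 1.0, 0.001], [1.0, 0.023, -0.0], [-0.001, 0.001, -1.0]]
force: [-2.1, 0.9, 4.2]
grip_width: 0.132
finger_force: 60.3
```

```bash
python3 -m jog '[[0.05,0,0,0.03,0],[0.05,0,0,0.02,0],[0.05,0,0,0,0]]'
```

```text
time: 16.45
eef_pos: [569.0, -85.6, 136.6]
tool_rot: [[-0.023, 1.0, 0.003], [1.0, 0.023, -0.001], [-0.001, 0.003, -1.0]]
force: [-4.7, 2.8, 15.0]
grip_width: 0.13
finger_force: 61.6
```

```bash
python3 -m jog '[[0.05,0,0,-0.05,0],[0.1,0,0,0,0],[0.2,0,0,0,0],[0.3,0,0,0,0],[0.36,0,0,0,0],[0.36,0,0,0,0],[0.36,0,0.1,0,0],[0.36,0,0.1,0,0],[0.36,0,0.1,0,0],[0.36,0,0.1,0,0],[0.36,0,0.1,0,0],[0.36,0,0.1,0,0],[0.36,0,0.1,0,0],[0.36,0,0,0,0],[0.36,0,0,0,0]]'; python3 - <<'E'
from h import *
c=cap("side");W=cloud(c); x,y,z=W[...,0],W[...,1],W[...,2]
m=orange(c)&(x>520)&(x<680)&(y<-130)&(y>-170)&(z>10)&(z<220)
P=st(W[m],"edge"); 
for a in range(30,220,20):
    k=P[abs(P[:,2]-a)<5]
    if len(k)>3: print(a,np.round(np.median(k,0),1))
E
```

```text
time: 17.95
eef_pos: [589.3, -85.1, 135.4]
tool_rot: [[-0.023, 1.0, -0.0], [1.0, 0.023, -0.0], [-0.0, -0.0, -1.0]]
force: [-0.8, 0.4, 0.6]
grip_width: 0.36
finger_force: 0.0
edge 832 lo [ 568.1 -153.2   23.1] hi [ 602.8 -133.9  211.3] med [ 587.4 -151.1  137.4]
30 [ 571.1 -151.4   31.1]
50 [ 574.8 -151.6   49.3]
70 [ 577.2 -151.3   70.8]
90 [ 580.6 -151.1   90.3]
110 [ 582.9 -151.3  110.1]
130 [ 586.2 -151.5  130. ]
150 [ 589.4 -151.   149.5]
170 [ 592.2 -151.2  170. ]
190 [ 595.1 -150.9  189.9]
210 [ 597.8 -143.5  210. ]
```

```bash
python3 -m jog '[[0.38,0,0.1,0,0],[0.39,0,0.1,0,0],[0.41,0,0.1,0,0],[0.42,0,0.1,0,0],[0.44,0,0.1,0,0],[0.45,0,0.1,0,0],[0.47,0,0.1,0,0],[0.48,0,0.1,0,0],[0.5,0,0.1,0,0],[0.51,0,0.1,0,0],[0.53,0,0.1,0,0],[0.54,0,0.1,0,0],[0.56,0,0.1,0,0],[0.57,0,0.1,0,0],[0.59,0,0.1,0,0],[0.6,0,0.1,0,0],[0.6,0,0.1,0,0],[0.6,0,0.1,0,0],[0.6,0,0,0,0],[0.6,0,0,0,0]]'; python3 - <<'E'
from h import *
c=cap("side");W=cloud(c); x,y,z=W[...,0],W[...,1],W[...,2]
cv2.imwrite("pics/s6.png",c["pixels"][:,:,::-1])
m=orange(c)&(x>520)&(x<680)&(y<-130)&(y>-170)&(z>10)&(z<220)
P=st(W[m],"edge"); 
for a in range(30,220,20):
    k=P[abs(P[:,2]-a)<5]
    if len(k)>3: print(a,np.round(np.median(k,0),1))
E
```

```text
time: 20.0
eef_pos: [643.3, -83.8, 135.5]
tool_rot: [[-0.023, 1.0, -0.0], [1.0, 0.023, -0.0], [-0.0, -0.0, -1.0]]
force: [-0.6, -0.4, 0.2]
grip_width: 0.597
finger_force: 0.0
edge 914 lo [ 571.  -152.8   23.5] hi [ 653.  -133.7  198.7] med [ 618.3 -150.3  126.3]
30 [ 574.  -151.3   30. ]
50 [ 582.5 -151.3   50.1]
70 [ 591.7 -151.    69.7]
90 [ 600.8 -150.7   90.2]
110 [ 610.5 -150.7  110. ]
130 [ 618.3 -150.3  130.2]
150 [ 627.3 -150.3  149.7]
170 [ 637.1 -149.8  170.2]
190 [ 646.7 -149.5  191. ]
```

View pics/s6.png

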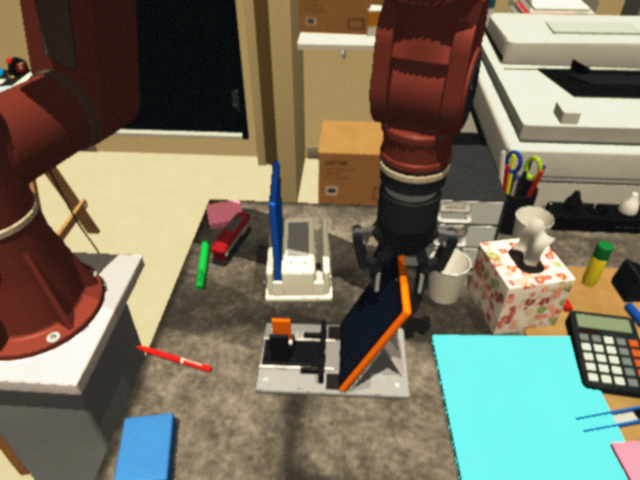

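The side view shows the tablet leaning on the backrest, centred, tilt 24°, foot behind the lip. I'll lift off vertically, then bring the shut fingers in front of the thumb piece.

```bash
python3 -m jog '[[0.6,0,0,-0.2,0],[0.6,0,0,-0.4,0],[0.6,0,0,-0.6,0],[0.6,0,0,-0.8,0],[0.6,0,0,-0.8,0],[0.6,0,0,-0.8,0],[0.4,0,-0.9,0,0],[0.2,0,-0.9,0,0],[0,0,-0.9,0,0],[0,0,-0.9,0,0],[0,-0.2,-0.9,0,0],[0,-0.2,-0.9,0,0],[0,-0.2,-0.9,0,0],[0,0,-0.8,0,0],[0,0,0,0,0]]'; python3 - <<'E'
from h import *
c=cap("wrist");W=cloud(c); x,y,z=W[...,0],W[...,1],W[...,2]
cv2.imwrite("pics/w7.png",c["pixels"][:,:,::-1])
st(W[(z>74)&(z<90)&(x>440)&(x<500)&(y<-92)&(y>-120)],"thumb"); st(W[(z>74)&(z<90)&(x>440)&(x<500)&(y<-55)&(y>-80)],"lever")
c=cap("side");W=cloud(c); x,y,z=W[...,0],W[...,1],W[...,2]
st(W[(z>74)&(z<90)&(x>440)&(x<500)&(y<-92)&(y>-120)],"thumb")
m=orange(c)&(x>520)&(x<680)&(y<-130)&(y>-170)&(z>10)&(z<220)
for a in range(30,220,20):
    k=W[m&(abs(z-a)<5)]
    if len(k)>3: print(a,np.round(np.median(k,0),1))
E
```

```text
time: 21.55
eef_pos: [429.3, -106.9, 245.4]
tool_rot: [[-0.022, 1.0, 0.002], [1.0, 0.022, -0.001], [-0.001, 0.002, -1.0]]
force: [0.9, -0.0, 0.3]
grip_width: 0.004
finger_force: 0.0
thumb 291 lo [ 457.3 -106.    75.3] hi [ 485.3 -100.7   82.8] med [ 471.2 -102.9   80.8]
lever 322 lo [456.6 -74.3  74.5] hi [484.8 -68.5  82.8] med [470.8 -71.1  80.9]
thumb 121 lo [ 456.2 -107.    74.2] hi [ 485.1 -100.7   84.5] med [ 471.6 -104.9   81. ]
30 [ 574.  -151.2   29.9]
50 [ 582.5 -151.    49.4]
70 [ 591.7 -150.9   70.1]
90 [ 600.9 -150.4   90.5]
110 [ 610.1 -150.4  109.6]
130 [ 619.1 -150.3  129.7]
150 [ 628.2 -150.2  150.2]
170 [ 636.5 -149.9  169.9]
190 [ 645.5 -149.5  190.2]
```

```bash
python3 -m jog '[[0,0.16,0,0.8,0],[0,0,0,0.9,0],[0,0,0,0.9,0],[0,0,0,0.9,0],[0,0,0,0.9,0],[0,0,0,0.9,0],[0,0,0,0.9,0],[0,0,0,0.9,0],[0,0,0,0.4,0],[0,0,0,0,0]]'; python3 - <<'E'
from h import *
c=cap("side");W=cloud(c); x,y,z=W[...,0],W[...,1],W[...,2]
for a in range(30,110,10):
    k=W[(abs(z-a)<5)&(x>400)&(x<455)&(y<-85)&(y>-130)]
    if len(k)>3: print(a,len(k),np.round(np.percentile(k,[3,97],axis=0),1).tolist())
E
```

```text
time: 22.65
eef_pos: [429.9, -101.2, 17.3]
tool_rot: [[-0.023, 1.0, -0.002], [1.0, 0.023, 0.001], [0.001, -0.002, -1.0]]
force: [0.4, -0.3, 0.3]
grip_width: -0.001
finger_force: 0.0
60 54 [[417.0, -111.1, 56.1], [441.2, -105.7, 64.9]]
70 85 [[417.0, -111.5, 65.4], [442.8, -98.6, 74.8]]
80 79 [[416.4, -111.9, 75.3], [442.6, -100.8, 84.5]]
90 65 [[416.2, -112.3, 85.9], [443.7, -97.5, 94.6]]
100 169 [[403.4, -113.7, 95.8], [451.2, -92.8, 104.9]]
```

```bash
python3 -m jog '[[0,0,0.2,0,0],[0,0,0.15,0,0],[0,0,0.1,0,0],[0,0,0.1,0,0],[0,0,0.1,0,0],[0,0,0.1,0,0],[0,0,0.1,0,0],[0,0,0.1,0,0],[0,0,0.1,0,0],[0,0,0,0,0]]'; python3 -m jog '[[0,0,0.05,0,0],[0,0,0.05,0,0],[0,0,0.05,0,0],[0,0,0.05,0,0],[0,0,0,0,0]]'
```

```text
time: 23.7
eef_pos: [462.5, -101.4, 18.9]
tool_rot: [[-0.023, 1.0, -0.0], [1.0, 0.023, -0.001], [-0.001, -0.0, -1.0]]
force: [-3.2, -1.0, 2.0]
grip_width: -0.003
finger_force: 1.9
time: 24.2
eef_pos: [468.5, -101.2, 18.6]
tool_rot: [[-0.023, 1.0, 0.0], [1.0, 0.023, -0.0], [-0.0, 0.0, -1.0]]
force: [-0.5, -0.0, -0.4]
grip_width: 0.001
finger_force: 0.1
```

```bash
cat > chk.py <<'E'
from h import *
c=cap("wrist");W=cloud(c); x,y,z=W[...,0],W[...,1],W[...,2]
k=st(W[(z>78)&(z<86)&(x>470)&(x<530)&(y<-55)&(y>-80)],"lever w"); 
c=cap("side");W=cloud(c); x,y,z=W[...,0],W[...,1],W[...,2]
st(W[(z>78)&(z<86)&(x>470)&(x<530)&(y<-55)&(y>-80)],"lever s"); st(W[(z>60)&(z<84)&(x>470)&(x<530)&(y<-100)&(y>-110)],"thumb s")
st(W[(z>33)&(z<43)&(x>535)&(x<580)&(y>-142)&(y<-25)&~orange(c)],"lip s")
m=orange(c)&(x>520)&(x<680)&(y<-130)&(y>-170)&(z>10)&(z<220); p=[]
for a in range(30,200,20):
    k=W[m&(abs(z-a)<5)]
    if len(k)>3: p.append(np.median(k,0))
p=np.array(p); f=np.polyfit(p[:,2],p[:,0],1); print("tilt rad",np.arctan(f[0]),"x at z=14",np.polyval(f,14))
E
python3 chk.py
```

```text
lever w 2109 lo [482.4 -70.2  78.3] hi [510.4 -64.5  82.2] med [496.3 -66.9  80.9]
lever s 4 lo [480.9 -68.2  80.4] hi [483.8 -64.2  83.5] med [482.7 -65.6  82. ]
thumb s 290 lo [ 472.3 -109.6   60.8] hi [ 511.2 -101.3   83.7] med [ 492.7 -104.9   73.7]
lip s 439 lo [ 558.1 -137.9   33.8] hi [576.6 -28.3  42.5] med [564.5 -88.1  38.9]
tilt rad 0.40045893924454 x at z=14 569.8546112346542
```

```bash
python3 -m jog '[[0,0,0.04,0,0],[0,0,0.04,0,0],[0,0,0,0,0]]'; python3 chk.py
```

```text
time: 24.6
eef_pos: [470.0, -101.0, 18.5]
tool_rot: [[-0.023, 1.0, -0.001], [1.0, 0.023, -0.0], [-0.0, -0.001, -1.0]]
force: [-6.4, -1.5, 4.1]
grip_width: -0.001
finger_force: 3.3
lever w 2067 lo [483.8 -70.   78.3] hi [511.8 -64.4  82.3] med [497.9 -66.7  80.9]
lever s 5 lo [482.3 -66.9  80.8] hi [485.7 -63.9  84. ] med [484.2 -66.5  82. ]
thumb s 296 lo [ 471.9 -109.7   60.6] hi [ 512.6 -101.4   83.6] med [ 493.6 -104.8   73.1]
lip s 443 lo [ 559.2 -137.8   33.4] hi [577.3 -27.7  42. ] med [565.5 -89.9  39. ]
tilt rad 0.38605614561357793 x at z=14 571.6617564117744
```

```bash
python3 -m jog '[[0,0,0.03,0,0],[0,0,0.03,0,0],[0,0,0,0,0]]'; python3 chk.py
```

```text
time: 25.0
eef_pos: [470.6, -101.0, 18.4]
tool_rot: [[-0.023, 1.0, -0.004], [1.0, 0.023, -0.001], [-0.0, -0.004, -1.0]]
force: [-13.2, -1.6, 9.4]
grip_width: 0.003
finger_force: 6.8
lever w 2137 lo [484.6 -70.9  78.3] hi [512.4 -65.1  82.4] med [498.4 -67.4  80.9]
lever s 4 lo [484.  -68.1  82. ] hi [486.  -64.8  83.5] med [485.1 -67.   83.3]
thumb s 294 lo [ 471.9 -109.6   60.9] hi [ 512.7 -101.    83.4] med [ 494.4 -104.9   73.5]
lip s 426 lo [ 559.9 -138.2   34.2] hi [577.7 -29.2  42.4] med [566.2 -88.2  39. ]
tilt rad 0.3820194011702156 x at z=14 572.1094455217062
```

```bash
python3 -m jog '[[0,0,-0.1,0,0],[0,0,-0.5,0,0],[0,0,-0.6,0,0],[0,0,-0.3,-0.5,0],[0,0,0,-0.9,0],[0,0,0,-0.9,0],[0,0,0,-0.9,0],[0,0,0,-0.9,0],[0,0,0,-0.9,0],[0,0,0,-0.9,0],[0,0,0,0,0],[0,0,0,0,0]]'; python3 chk.py; python3 - <<'E'
from h import *
c=cap("wrist");W=cloud(c); x,y,z=W[...,0],W[...,1],W[...,2]
m=(z>75)&(z<90)&(x>475)&(x<530)
st(W[m&(y<-55)&(y>-80)],"lever"); st(W[m&(y<-92)&(y>-120)],"thumb")
st(W[(z>33)&(z<40)&(x>545)&(x<580)&(y>-142)&(y<-25)&~orange(c)],"lip")
c=cap("side"); a=cv2.resize(c["pixels"][230:410,230:440],(700,600),interpolation=cv2.INTER_CUBIC); cv2.imwrite("pics/s8.png",a[:,:,::-1])
W=cloud(c);x,y,z=W[...,0],W[...,1],W[...,2]
T=W[orange(c)&(x>600)&(x<680)&(y>-170)&(y<0)&(z>185)&(z<215)]; T=st(T,"tab top"); rect(T,"tab top")
E
```

```text
time: 26.3
eef_pos: [428.0, -102.1, 195.8]
tool_rot: [[-0.023, 1.0, 0.002], [1.0, 0.023, -0.0], [-0.001, 0.002, -1.0]]
force: [-0.5, -0.6, 0.1]
grip_width: 0.0
finger_force: 0.0
lever w 388 lo [484.1 -70.7  78.8] hi [512.4 -65.   82.8] med [498.2 -67.6  81. ]
lever s 84 lo [482.8 -71.1  78.2] hi [511.2 -64.2  84.4] med [496.9 -68.6  81.9]
thumb s 225 lo [ 483.8 -106.4   61.2] hi [ 512.7 -101.1   83.6] med [ 498.8 -104.5   74.2]
lip s 431 lo [ 559.6 -137.6   33.6] hi [577.5 -28.4  42. ] med [565.8 -88.   38.9]
tilt rad 0.3756243235213565 x at z=14 573.2010489344211
lever 424 lo [484.  -70.6  75.6] hi [512.2 -64.9  82.4] med [497.8 -67.4  80.9]
thumb 392 lo [ 484.8 -105.9   75.9] hi [ 512.9 -100.2   82.5] med [ 499.1 -102.4   80.7]
lip 2685 lo [ 560.2 -136.9   33.3] hi [578.9 -28.5  39.7] med [566.8 -78.5  37.2]
tab top 638 lo [ 639.5 -150.8  186.9] hi [652.2 -17.2 202.4] med [645.5 -98.5 199.9]
tab top [646. -82.] [140.   16.1] 89.41
```

View pics/s8.png

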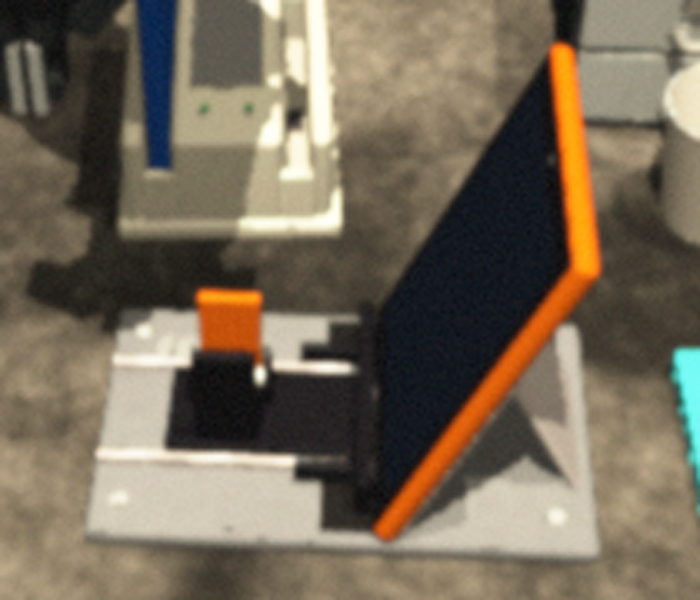

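The crop shows the tablet flush on the backrest, with the lip closed on its foot at (370,410). The lever is back at its starting position, and the jaw is about 9.7 mm from where it started. Nothing is touching, so I'm handing in.

```bash
python3 -c "
from bench import arm
print(arm.finish_job())"
```

```text
the job is handed in; nothing more can be done
None
```

The job is handed in, with no verdict returned: the orange tablet leans flush on the backrest (tilt about 0.38 rad), centred within about 2 mm. The lip is pushed in to about 9.7 mm with the lever back down, the blue tablet is still in the dock, and the arm is clear.

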